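Unlock the pressure arm and hold it level over the sampling stage

ROBOT

A 6-joint arm with a two-finger parallel gripper is mounted at the origin on a cart in front of the work surface, level with it; the furniture and walls round the work are solid. World frame = base frame: x ahead of the robot, y to its left, z up, the work surface at z = 0. Lengths are in m, angles in degrees, forces in N, time in s.
With the tool pointing down it reaches from about 0.25 to 0.725 m from the base axis. Payload 9.7 kg.
Tool frame: the origin (TCP) lies on the centre line of the jaws, within the pads' length; the fingertips stand 17 mm ahead of it and the grasp point (between the pads) lies 2 mm behind it (bot.nose_length is the distance from the TCP to the fingertips, in m); x points along the fingers, y is the direction in which the jaws open and shut, and the axes are right-handed (so a half turn about x gives the same grasp; the last joint's range is limited). The gripper opens to 85 mm and grips with 20 to 120 N. Pads are 22 mm wide; open, the fingers measure 114 mm over their backs; the gripper's body (76 mm by 85 mm) begins 54 mm behind the grasp point. The pads swing forward as they close: fully open they stand 13 mm farther back than shut.
Start: joints at [-66.291, 4.979, 10.078, 95.1, 0, 90], TCP at [0.221, -0.504, 0.248] pointing down, gripper open.
Joint ranges: [-179.16, 179.16], [-48.56, 103.87], [-65.8, 70.77], [-126.05, 130.52], [-82.76, 87.17], [-180, 180]. Speed limits (degrees/s): [127.2, 127.2, 147.25, 180, 180, 180].

INTERFACE

Orientations are given as [roll, pitch, yaw] about the fixed x, y, z axes, in that order (R = Rz(yaw) Ry(pitch) Rx(roll)).
In Python, from workcell import bot, viewer, ticket gives the robot as it stands.
- The arm moves only by the tool jog_arm, never from a script. Its argument "deltas" is a list of rows, each an object of numbers: "fingers": the opening, from 0 (shut) to 1 (fully open); "x", "y", "z": the shift along the world's x, y, z in mm; "twist": the turn about the world's z in degrees. A call has 1 to 10 rows; each row is the pose to reach, as a shift and turn from the pose measured when the call began; what a row does not reach only later rows make up. A row lasts 1/10 s, in which the tool goes at most 50 mm and 8.59 degrees, less where a joint would pass 70% of its speed; a pose out of reach is approached as far as the arm can. A call with a gripper value outside its range is refused whole. The fingers move at their own pace and stop on an object; "grip_force" is the grip in N (left out, the last holds). Time passes only in rows, so rows that repeat a pose let the fingers close. It gives the time, the measured TCP pose, the force and the opening at its end, in the units of the state.
- bot.get_obs(): the state, without advancing time (a new reading comes with each control period).
- viewer.camera(name): name is "scene" or "side" or "wrist"; returns a dict with "image" (384x512x3 uint8, red, green, blue), "fovy" (degrees; the focal length in pixels is half the picture's height over the tangent of half this angle, whatever the lens; pixels are square), "cx", "cy" (the principal point, pixels), "world_to_cam" (4x4, takes a point from world to camera coordinates); the wrist camera has in their place "tool_from_camera" (4x4, takes a point from camera to tool coordinates, whose origin is the TCP and whose axes are the tool frame's). Camera axes: x right, y down, z forward; pixel columns grow to the right and rows downward; lengths in m; the calibration is good to about 2 mm. A picture is of the moment at which its call begins: read the wrist's pose just before it. There is no depth.
- ticket.job_done(): hands the job in, once; it reports no verdict.
The state is a dict: "time": time; "q": joint angles; "qd": joint speeds; "joint_efforts": joint torques, N m; "ee_pos": TCP position; "tcp_rot": TCP orientation; "wrist_force": force on the tool from outside, world axes, zero at the start; "torque": the same for the moment, N m; "opening": finger opening in m.
Only numpy, scipy, OpenCV 4.12 (cv2) and the standard library are available. Lean on these libraries where they do the work, as an engineer would, in place of code of your own. Each camera call takes 0.05 s, during which the arm holds its last target.

TASK

Unlock the transport cradle by sliding its lock knob away from the pressure arm, all the way to the end stop. Then grip the pressure arm by its beam at the balance point, lift it straight out, and hold it level and still about 3 cm straight above its seat on the sampling stage: pivot pin over the open slots, pressure tip over the crystal, so that a colleague can wipe both before it goes down. Do not let it touch the stage, leave the things around it where they are, and finish while still holding the arm up there.

Things in the scene. Friction and masses are not known exactly. Their poses are not given: they have to be found in the camera images.
- balance_point (a point): Balance point (centre of mass) of the pressure arm, on its beam's axis, 54 mm above the worktop at the start. x along the beam towards the tower, y across, z up. The straight beam is 20 mm wide (y), 18 mm high (z), free to grip from 30 mm on the tower side to 95 mm on the pin side of this point, with 33 mm free below it. Tower axis at x = +50 mm, pin at x = -125 mm
- pivot_pin (a point): Centre of the pivot pin (8 mm thick, 56 mm long, crosswise) in the eye, 25 mm across, at the arm's light end; frame as balance_point. The slots hold it on both sides of the eye
- pressure_tip (a point): Lowest point of the pressure tip under the tower, 36 mm below the beam's axis; frame as balance_point. The tower is 35 mm across, from 15 mm below to 15 mm above that axis, its knurled knob up to 32 mm above
- pressure_arm: The loose grey metal pressure arm, a lever 205 mm long lying in the cradle, 450 g (times 0.8 to 1.3), most of it in the tower; origin and frame as balance_point. Once unlocked it lifts straight up: the pin leaves its slots after 18 mm, the tip leaves the cup after 30 mm
- cradle: Transport cradle, fixed: grey plate 300 x 86 x 12 mm, origin at the centre of its underside; x from the lock (-x end) to the rubber-lined cup that carries the arm's tower (x = +110 mm, rim 43 mm high). Two metal cheeks at x = -65 mm (tops 68 mm high) carry the pin in open-topped slots; behind them the pedestal with the lock slide
- lock_slide (a joint): Lock slide of the cradle, m: 0 = locked (its nose reaches over the arm's eye and keeps it down), 0.034 = released, at the end stop; starts at 0 to 0.006. Moves straight along the cradle's -x, away from the arm, against about 2.5 N of friction and stays where it is left
- lock_knob (a point): Middle of the upright black knob on the lock slide, 94 mm above the worktop: 17 mm across, from 76 to 109 mm above the worktop, on a carriage 34 x 30 mm whose top is at 76 mm. Frame as the cradle; it lies at cradle x = -101 mm when the joint is 0 and moves with the slide
- stage: Sampling stage, fixed, on rubber feet: metal plate 236 x 90 x 12 mm, origin at the centre of the plate's underside, 6 mm above the worktop; x along it from the bearing cheeks (x = -97 mm, tops 78 mm above the worktop) to the round crystal plate (x = +78 mm, 68 mm across, top 26 mm above the worktop)
- stage_seat (a point): On the stage: where the pivot pin's centre will lie when seated, at the bottom of the two open-topped slots, 64 mm above the worktop; frame as the stage. 175 mm from the crystal along the stage's x, as the pin is from the tip on the arm
- stage_crystal (a point): On the stage: top of the small crystal in the middle of the crystal plate, 27 mm above the worktop, where the pressure tip will come down (seated, the tip is 1 mm above it); frame as the stage
- petri: Bystander: petri dish with lid, 62 mm across, 14 mm high, loose, beyond the tower end of the cradle; origin under its centre
- tweezers: Bystander: steel tweezers, 127 x 13 x 9 mm, loose, lying along the far side of the cradle; origin under its centre
- die_body: Bystander: steel pellet die, upright cylinder 38 mm across and 58 mm high, loose, to the right of the stage and the weighing boat; origin under its centre
- weigh_boat: Bystander: white square weighing boat, 56 x 56 x 15 mm, loose, beyond the cheek end of the stage; origin under its centre
- jar_white: Bystander: white sample jar, 58 mm across, 62 mm high, loose, in front of the computer tower; origin under its centre

How it is judged:
By the outcome, as a careful person would: the job done as asked, in the order asked, and still so for the second after the job is handed in, while the arm keeps its last pose, push and grip.
It also fails if it takes over 51 s, if anything falls off the work surface, if the arm or the gripper's body presses on something with over 40 N, if the wrist force passes 120 N, or if a joint passes its speed limit or range.

## Working session

There is one attempt and no reset: what is moved stays moved. The work goes in short steps, Python scripts to look and compute and a tool call to move; the robot and the scene stay as the last step left them, time stands still between calls to the robot, and variables do not carry over. Pictures are saved under pics/ and viewed, and the job is handed in when it is done.

Besides the shell and the picture viewer there is one more tool, called after "Emit:" as name([rows], argument=value, ...), one row to a line, values as JSON. jog_arm: Moves the arm, as the interface text tells. Its arguments: {"type":"object","properties":{"deltas":{"type":"array"},"grip_force":{"type":"number"}},"required":["deltas"]}

```bash
mkdir -p pics; ls
python3 - <<'E'
from workcell import bot, viewer, ticket
import cv2
o=bot.get_obs(); print(o)
for n in ["scene","side","wrist"]:
    c=viewer.camera(n); cv2.imwrite(f"pics/{n}0.png",c["image"][:,:,::-1])
    print(n,{k:v for k,v in c.items() if k!="image"})
E
```

```text
pics
{'time': 0.0, 'q': array([-6.62909974e+01,  5.00995849e+00,  1.00337675e+01,  9.50994624e+01,
       -5.81304265e-04,  9.00007467e+01]), 'qd': array([ 0.06534731,  0.0068818 ,  0.00443887,  0.00736956,  0.0254511 ,
       -0.01363179]), 'joint_efforts': array([-1.02534937e-03, -5.20385206e+01,  4.64804649e+01,  1.61666167e-02,
       -2.30821379e-04,  2.33772357e-05]), 'ee_pos': array([ 0.22106274, -0.50338683,  0.24758786]), 'tcp_rot': array([-89.55901379,  89.92434439, 114.14924249]), 'wrist_force': array([0.4275696 , 0.23397374, 0.20096854]), 'torque': array([-0.02663347,  0.00611091, -0.01588424]), 'opening': 0.0854482775770544}
scene {'fovy': 47.55747847647571, 'cx': 258.2251564247987, 'cy': 196.82157881773156, 'world_to_cam': array([[-0.8521606 , -0.52314273, -0.01199991,  0.47906353],
       [-0.35068431,  0.58795872, -0.72892047,  0.19033325],
       [ 0.3883849 , -0.61694912, -0.68449321,  1.29223108],
       [ 0.        ,  0.        ,  0.        ,  1.        ]])}
side {'fovy': 44.03246355781804, 'cx': 258.4374168387333, 'cy': 187.2519273603902, 'world_to_cam': array([[ 0.99985398,  0.01158692, -0.01256   , -0.49311954],
       [-0.00452305, -0.52934323, -0.84839571,  0.10236415],
       [-0.01647885,  0.84832864, -0.52921353,  1.47028252],
       [ 0.        ,  0.        ,  0.        ,  1.        ]])}
wrist {'fovy': 59.615957556622945, 'cx': 255.98656005822582, 'cy': 195.05270553467778, 'tool_from_camera': array([[-4.85866712e-04, -2.88735951e-01,  9.57408645e-01,
        -1.24757972e-01],
       [ 9.99999874e-01, -2.58941672e-04,  4.29389146e-04,
        -2.48388812e-04],
       [ 1.23932912e-04,  9.57408734e-01,  2.88736041e-01,
        -7.45714311e-02],
       [ 0.00000000e+00,  0.00000000e+00,  0.00000000e+00,
         1.00000000e+00]])}
```

View pics/scene0.png

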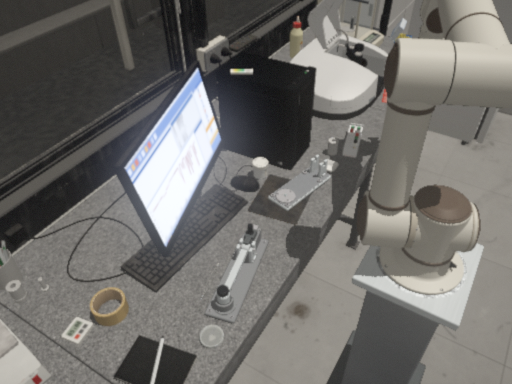

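View pics/side0.png

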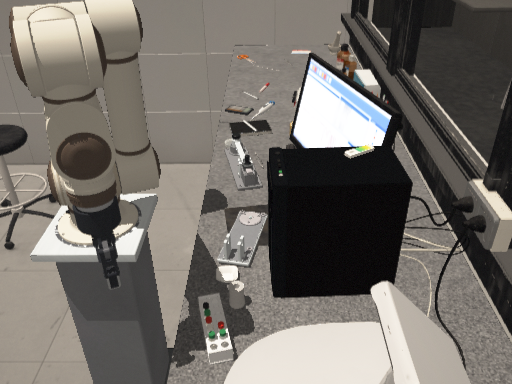

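View pics/wrist0.png

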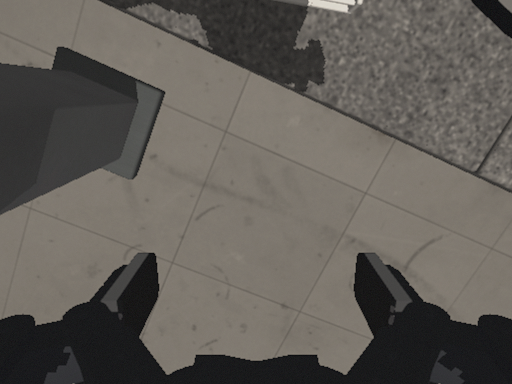

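```bash
cat > h.py <<'E'
import numpy as np, cv2
from workcell import bot, viewer
from scipy.spatial.transform import Rotation as R
def cam(name):
    o=bot.get_obs(); c=viewer.camera(name)
    h=c["image"].shape[0]; f=h/2/np.tan(np.radians(c["fovy"]/2))
    if name=="wrist":
        T=np.eye(4);T[:3,:3]=R.from_euler("xyz",o["tcp_rot"],degrees=True).as_matrix();T[:3,3]=o["ee_pos"]
        W=np.linalg.inv(T@c["tool_from_camera"])
    else: W=c["world_to_cam"]
    return dict(im=c["image"][:,:,::-1].copy(),f=f,cx=c["cx"],cy=c["cy"],W=W)
def proj(c,p):
    q=c["W"]@np.append(p,1); return np.array([c["f"]*q[0]/q[2]+c["cx"],c["f"]*q[1]/q[2]+c["cy"]])
def ray(c,u,v):
    Wi=np.linalg.inv(c["W"]); d=Wi[:3,:3]@np.array([(u-c["cx"])/c["f"],(v-c["cy"])/c["f"],1]); return Wi[:3,3],d/np.linalg.norm(d)
def onz(c,u,v,z):
    o,d=ray(c,u,v); return o+d*(z-o[2])/d[2]
def crop(c,x0,y0,x1,y1,s,name):
    cv2.imwrite("pics/"+name,cv2.resize(c["im"][y0:y1,x0:x1],None,fx=s,fy=s,interpolation=cv2.INTER_CUBIC))
E
python3 - <<'E'
from h import *
s=cam("scene"); d=cam("side")
crop(s,190,210,290,350,4,"s_cr.png"); crop(s,250,120,370,220,5,"s_st.png")
crop(d,210,120,280,200,7,"d_cr.png"); crop(d,200,195,280,310,5,"d_st.png")
E
```

```text
(no output)
```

View pics/s_cr.png

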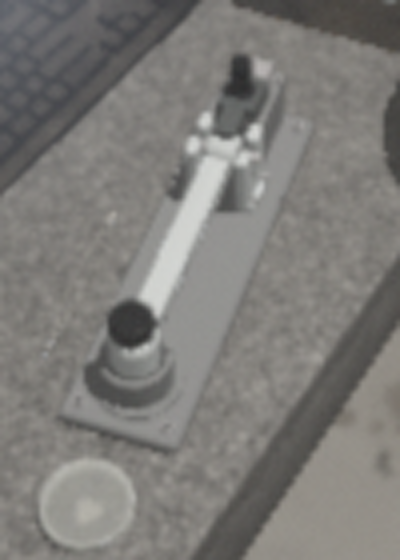

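View pics/s_st.png

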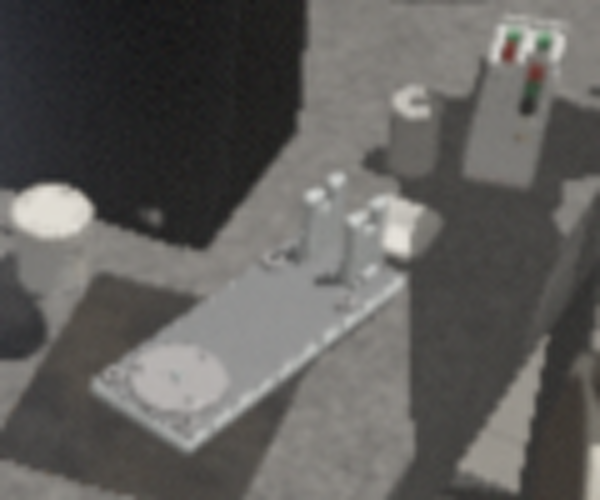

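View pics/d_cr.png

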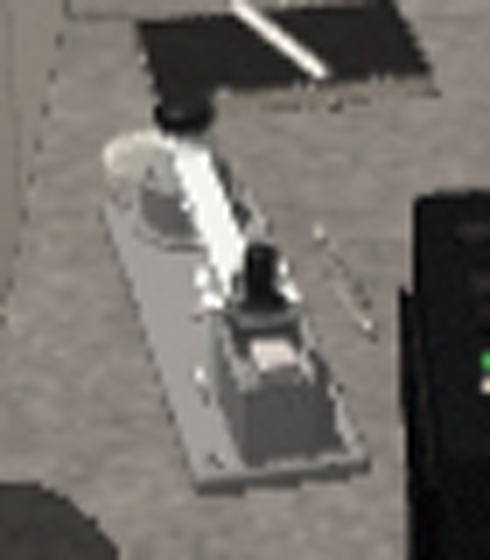

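View pics/d_st.png

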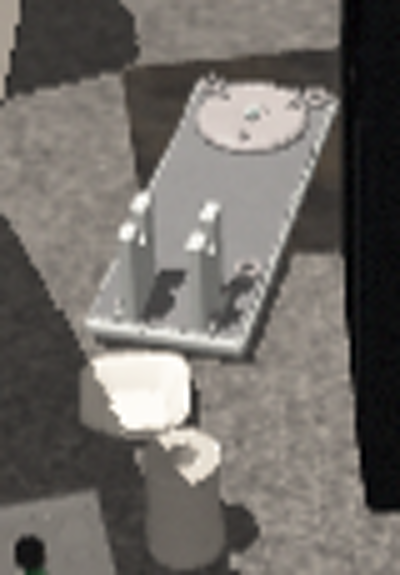

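Run:
```python
from h import *
s=cam("scene"); d=cam("side")
np.set_printoptions(precision=4,suppress=True)
P=lambda c,o,k,pts:[print(n,onz(c,o[0]+u/k,o[1]+v/k,z)[:2]) for n,u,v,z in pts]
print("scene");P(s,(190,210),4,[("c1",65,412,.012),("c2",172,442,.012),("c3",312,125,.012),("knobtop",242,60,.109),("tower",131,318,.086)])
P(s,(250,120),5,[("crystal",177,377,.026),("chk",316,193,.078),("chk2",335,180,.078),("chk3",358,216,.078),("chk4",378,203,.078),("k1",95,383,.018),("k2",190,447,.018)])
print("side");P(d,(210,120),7,[("knob",262,250,.109),("tower",185,110,.086),("b1",200,478,.012),("b2",368,460,.012)])
P(d,(200,195),5,[("crystal",253,116,.026),("chk",128,228,.078),("chk2",143,198,.078),("chk3",197,238,.078),("chk4",210,208,.078),("k",88,325,.018),("k",248,347,.018),("k",338,98,.018),("die",190,450,.058)])
```

```text
scene
c1 [0.4327 0.4749]
c2 [0.3593 0.4566]
c3 [0.4199 0.174 ]
knobtop [0.4521 0.2194]
tower [0.404  0.4307]
crystal [ 0.4672 -0.021 ]
chk [ 0.4495 -0.187 ]
chk2 [ 0.4446 -0.2071]
chk3 [ 0.4131 -0.1787]
chk4 [ 0.4074 -0.1989]
k1 [0.516  0.0051]
k2 [0.4312 0.026 ]
side
knob [0.4553 0.2139]
tower [0.4074 0.415 ]
b1 [0.4247 0.164 ]
b2 [0.5053 0.1797]
crystal [ 0.4703 -0.0278]
chk [ 0.4099 -0.2008]
chk2 [ 0.4162 -0.1751]
chk3 [ 0.4467 -0.2094]
chk4 [ 0.4525 -0.184 ]
k [ 0.3859 -0.2085]
k [ 0.4726 -0.2265]
k [0.5215 0.0019]
die [ 0.4489 -0.3462]
```

Run:
```python
from h import *
s=cam("scene"); d=cam("side")
np.set_printoptions(precision=4,suppress=True)
print(onz(s,291,169.6,0),onz(d,274,295,0))
p=onz(s,291,169.6,0)
for z in (0,.1,.2,.25,.3,.4): print(z,proj(s,np.array([p[0],p[1],z])),proj(d,np.array([p[0],p[1],z])))
crop(s,140,30,340,210,4,"s_case.png"); crop(d,200,120,420,310,3.5,"d_case.png")
```

```text
[ 0.5299 -0.1786  0.    ] [ 0.5359 -0.321   0.    ]
0 [291.  169.6] [270.9727 257.7421]
0.1 [292.1174 147.7606] [271.026  228.6654]
0.2 [293.3388 123.8891] [271.084  197.0331]
0.25 [293.9931 111.1006] [271.115 180.151]
0.3 [294.6794  97.6881] [271.1473 162.4928]
0.4 [296.1575  68.7989] [271.2167 124.6241]
```

View pics/s_case.png

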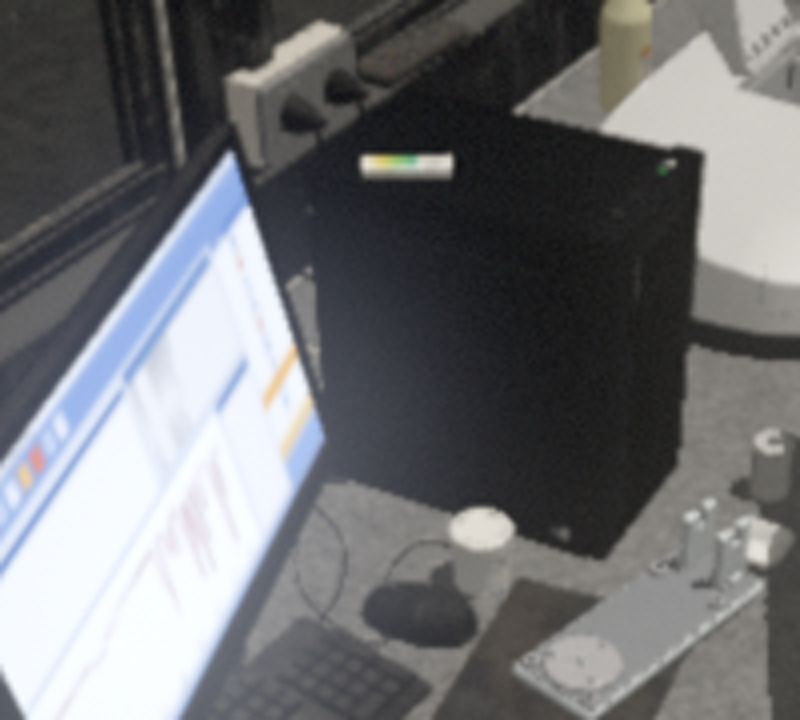

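View pics/d_case.png

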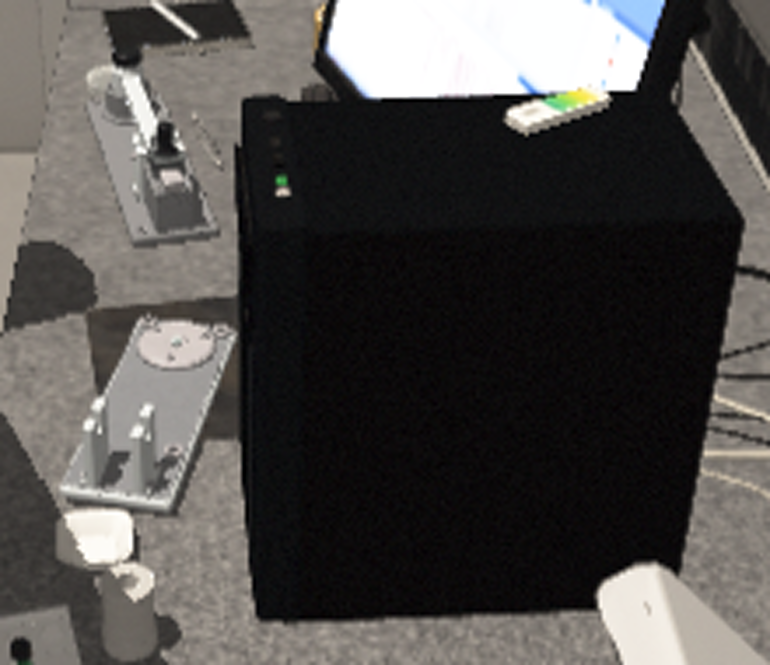

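Emit:
jog_arm([
  {"x": 24, "y": 43, "z": 5, "twist": 5.5, "fingers": 0.5},
  {"x": 48, "y": 87, "z": 10, "twist": 11, "fingers": 0.5},
  {"x": 72, "y": 130, "z": 12, "twist": 16.5, "fingers": 0.5},
  {"x": 96, "y": 174, "z": 12, "twist": 22, "fingers": 0.5},
  {"x": 120, "y": 217, "z": 12, "twist": 27.5, "fingers": 0.5},
  {"x": 144, "y": 260, "z": 12, "twist": 33, "fingers": 0.5},
  {"x": 168, "y": 304, "z": 12, "twist": 38.5, "fingers": 0.5},
  {"x": 192, "y": 347, "z": 12, "twist": 44, "fingers": 0.5},
  {"x": 216, "y": 391, "z": 12, "twist": 49.5, "fingers": 0.5},
  {"x": 238, "y": 434, "z": 12, "twist": 53, "fingers": 0.5},
])

```text
time: 1.45
ee_pos: [0.4598, -0.0675, 0.2605]
tcp_rot: [89.5, 90.0, -13.6]
wrist_force: [-0.0, -1.4, 0.6]
opening: 0.0426
```

Emit:
jog_arm([
  {"x": 0, "y": 0, "z": 0},
  {"x": 0, "y": 0, "z": 0},
  {"x": 0, "y": 0, "z": 0},
])

```text
validation failed for argument at $.de...
```

Run:
```python
from h import *
w=cam("wrist"); cv2.imwrite("pics/w1.png",w["im"]); np.save("w1.npy",w,allow_pickle=True)
o=bot.get_obs();print(o["ee_pos"],o["tcp_rot"],o["q"],o["qd"].max(),o["opening"],o["wrist_force"])
```

```text
[ 0.46203253 -0.06239543  0.25981628] [170.09696008  89.84645792  67.41431316] [-7.77633805 -6.21175395  0.2752507  96.44775866  0.14844166 94.90635971] 0.4003272700457788 0.042848828559504976 [-2.09747143  4.60962345 -0.23158367]
```

View pics/w1.png

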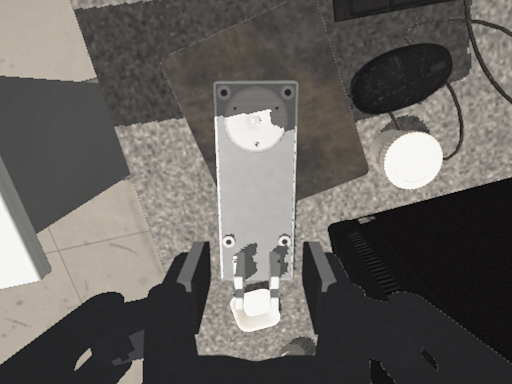

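Run:
```python
from h import *
w=cam("wrist"); np.save("w1.npy",w,allow_pickle=True)
o=bot.get_obs();print(o["time"],o["ee_pos"],o["tcp_rot"],o["q"],np.abs(o["qd"]).max())
crop(w,205,70,305,170,6,"w1a.png");crop(w,205,220,305,320,6,"w1b.png")
```

```text
1.55 [ 0.46076317 -0.06508099  0.25981882] [-162.46794567   89.93563288   94.70684643] [-8.07577339e+00 -6.27952986e+00  2.13907985e-01  9.65076793e+01
  6.27718768e-02  9.47494267e+01] 5.3905249335911725
```

View pics/w1a.png

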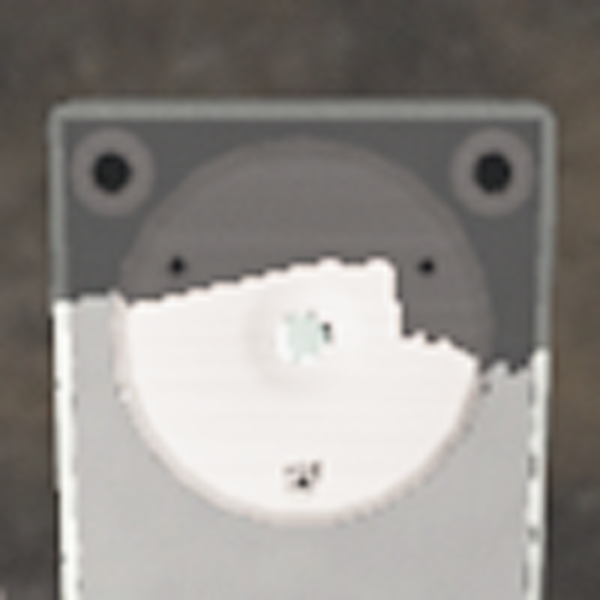

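View pics/w1b.png

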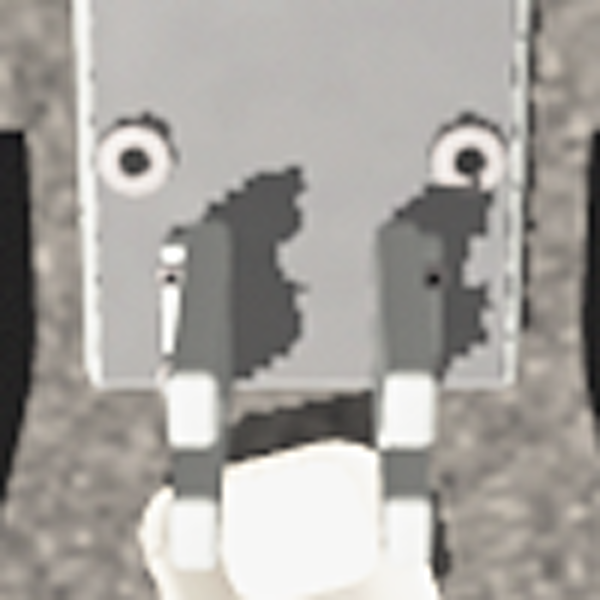

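Run:
```python
from h import *
np.set_printoptions(precision=4,suppress=True)
for i in range(3):
    w=cam("wrist"); o=bot.get_obs();print(o["time"],o["ee_pos"],np.abs(o["qd"]).max())
np.save("w1.npy",w,allow_pickle=True)
im=w["im"]
g=cv2.cvtColor(im,cv2.COLOR_BGR2HSV); 
# crystal: greenish
b=im.astype(int); m=((b[:,:,1]-b[:,:,2]>8)&(b[:,:,1]>150)).astype(np.uint8); m[:90]=0;m[160:]=0;m[:,:220]=0;m[:,295:]=0
ys,xs=np.nonzero(m);print("crystal px",xs.mean(),ys.mean(),len(xs)); C=onz(w,xs.mean(),ys.mean(),.027);print(C)
crop(w,205,220,305,320,6,"w1c.png"); crop(w,205,70,305,170,6,"w1d.png")
for (u,v) in [(192,410),(192,533),(408,410),(405,533)]:
    print(onz(w,205+u/6-.5,220+v/6-.5,.078))
```

```text
1.6 [ 0.4599 -0.0672  0.2599] 4.0885076400313825
1.65 [ 0.4593 -0.0686  0.2601] 2.991263121028692
1.7 [ 0.459  -0.0696  0.2602] 2.024361251569362
crystal px 258.5 116.5 2
[ 0.4743 -0.019   0.027 ]
[ 0.4129 -0.1805  0.078 ]
[ 0.4069 -0.2047  0.078 ]
[ 0.4495 -0.1891  0.078 ]
[ 0.4437 -0.2133  0.078 ]
```

View pics/w1c.png

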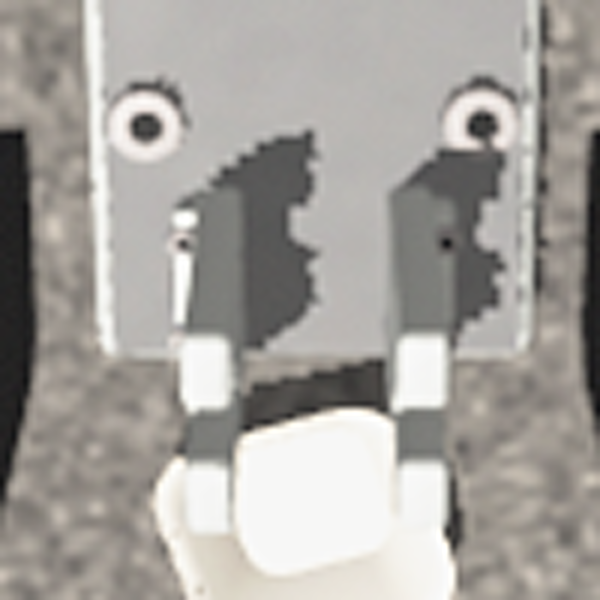

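View pics/w1d.png

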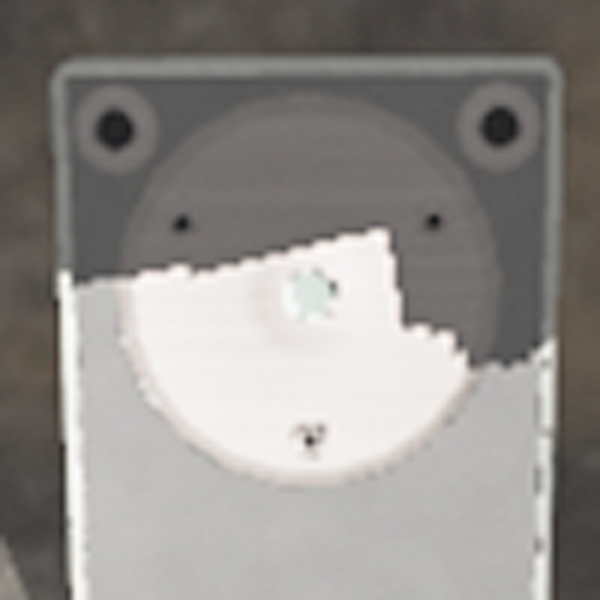

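Run:
```python
from h import *
np.set_printoptions(precision=4,suppress=True)
w=np.load("w1.npy",allow_pickle=True).item()
f=lambda x0,y0,u,v,z:onz(w,x0+u/6-.5,y0+v/6-.5,z)
C=f(205,70,312,292,.027); L=f(205,220,208,435,.078); Rr=f(205,220,421,435,.078)
S=(L+Rr)/2; d=(C-S)[:2]; print("C",C,"S",S,"dist",np.linalg.norm(d),"yaw",np.degrees(np.arctan2(d[1],d[0])))
c=(Rr-L); print("cheek yaw",np.degrees(np.arctan2(c[1],c[0]))+90,"sep",np.linalg.norm(c))
a=f(205,70,55,62,.018);b=f(205,70,561,60,.018);e=b-a;print(a,b,"width",np.linalg.norm(e),np.degrees(np.arctan2(e[1],e[0]))+90)
a=f(205,70,62,280,.018);b=f(205,220,108,345,.018);a2=f(205,70,550,340,.018);b2=f(205,220,533,345,.018)
for p,q in((a,b),(a2,b2)): e=p-q;print("edge yaw",np.degrees(np.arctan2(e[1],e[0])))
print(np.linalg.norm(f(205,70,113,128,.018)-f(205,220,146,125,.018)),f(205,70,113,128,.018)+0,)
```

```text
C [ 0.4718 -0.0202  0.027 ] S [ 0.4326 -0.1902  0.078 ] dist 0.17451295405495154 yaw 76.99492664122357
cheek yaw 76.85694110144023 sep 0.03720642844743758
[0.4373 0.0271 0.018 ] [0.5224 0.0075 0.018 ] width 0.08734151483424171 77.05942103842524
edge yaw 77.61033028657707
edge yaw 77.73912709077759
0.17020517616647138 [0.4443 0.0143 0.018 ]
```

Emit:
jog_arm([
  {"x": 0, "y": 42, "z": 0, "twist": 3, "fingers": 0.5},
  {"x": 0, "y": 90, "z": 0, "twist": 6, "fingers": 0.5},
  {"x": 0, "y": 138, "z": 0, "twist": 9, "fingers": 0.5},
  {"x": -2, "y": 186, "z": 0, "twist": 12, "fingers": 0.5},
  {"x": -6, "y": 234, "z": 0, "twist": 15, "fingers": 0.5},
  {"x": -12, "y": 282, "z": 0, "twist": 18, "fingers": 0.5},
  {"x": -18, "y": 328, "z": 0, "twist": 21, "fingers": 0.5},
  {"x": -25, "y": 373, "z": 0, "twist": 24, "fingers": 0.5},
  {"x": -32, "y": 405, "z": 0, "twist": 26, "fingers": 0.5},
  {"x": -36, "y": 417, "z": 0, "twist": 26, "fingers": 0.5},
])

```text
time: 2.7
ee_pos: [0.4231, 0.3483, 0.2598]
tcp_rot: [-64.0, 89.9, -141.2]
wrist_force: [0.4, -0.1, -0.7]
opening: 0.0427
```

Emit:
jog_arm([
  {"x": 0, "y": 0, "z": 0, "twist": 0, "fingers": 0.5},
  {"x": 0, "y": 0, "z": 0, "twist": 0, "fingers": 0.5},
  {"x": 0, "y": 0, "z": 0, "twist": 0, "fingers": 0.5},
  {"x": 0, "y": 0, "z": 0, "twist": 0, "fingers": 0.5},
])

```text
time: 3.1
ee_pos: [0.4237, 0.347, 0.2602]
tcp_rot: [-43.6, 90.0, -121.0]
wrist_force: [0.3, 0.0, -1.0]
opening: 0.0427
```

Run:
```python
from h import *
w=cam("wrist"); cv2.imwrite("pics/w2.png",w["im"]); np.save("w2.npy",w,allow_pickle=True)
o=bot.get_obs();print(o["time"],o["ee_pos"],o["tcp_rot"],o["q"],np.abs(o["qd"]).max())
```

```text
3.15 [0.42362261 0.34719433 0.26015304] [ -52.48643692   89.9748003  -129.84435319] [ 3.93398126e+01  4.97064445e+00  1.13961602e+01  9.64502678e+01
 -4.72879351e-03  1.16697730e+02] 0.4400918096688427
```

View pics/w2.png

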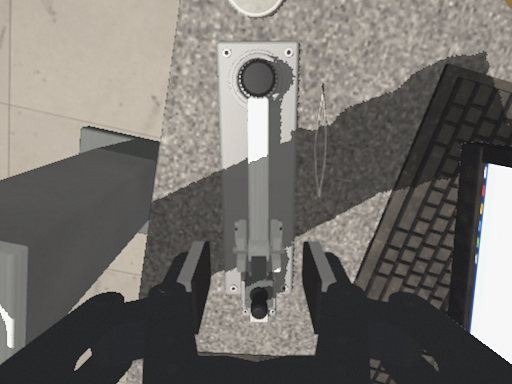

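Run:
```python
from h import *
w=np.load("w2.npy",allow_pickle=True).item()
crop(w,205,30,305,130,6,"w2a.png");crop(w,205,130,305,230,6,"w2b.png");crop(w,205,225,305,325,6,"w2c.png")
```

```text
(no output)
```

View pics/w2a.png

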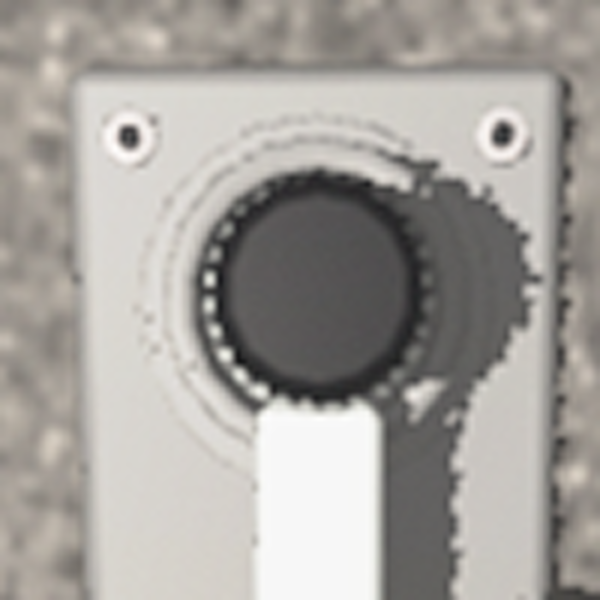

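View pics/w2b.png

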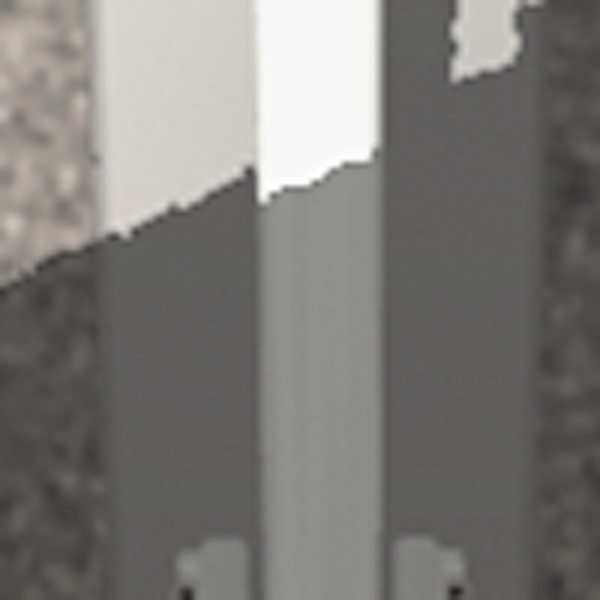

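View pics/w2c.png

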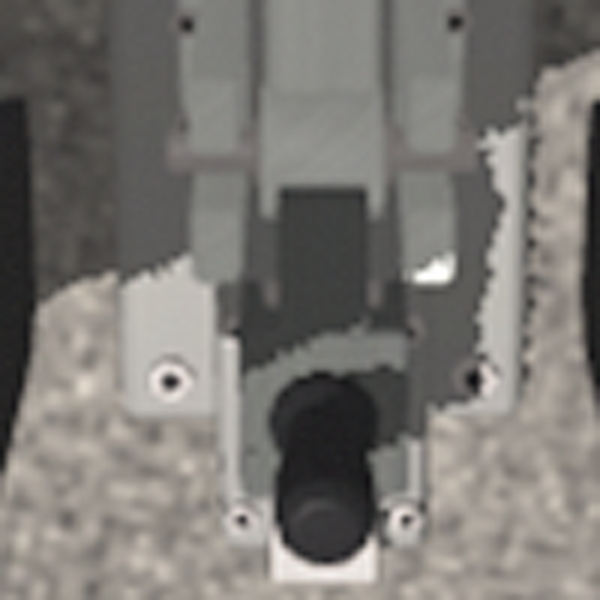

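Run:
```python
from h import *
np.set_printoptions(precision=4,suppress=True)
w=np.load("w2.npy",allow_pickle=True).item()
f=lambda y0,u,v,z:onz(w,205+u/6-.5,y0+v/6-.5,z)
T=f(30,321,285,.086);K=f(225,323,415,.078);K2=f(225,324,525,.109)
P=(f(225,180,151,.055)+f(225,470,153,.055))/2
yw=lambda e:np.degrees(np.arctan2(e[1],e[0]))
print("tower",T,"knob",K,K2,"pin",P,"pinlen",np.linalg.norm(f(225,170,151,.055)-f(225,480,153,.055)))
print("T-P",np.linalg.norm((T-P)[:2]),yw(T-P),"T-K2",np.linalg.norm((T-K2)[:2]),yw(T-K2))
bt=(f(30,258,420,.063)+f(30,382,420,.063))/2;bb=(f(130,265,520,.063)+f(130,379,520,.063))/2
print("beam",bt,bb,yw(bt-bb),np.linalg.norm(f(30,258,420,.063)-f(30,382,420,.063)))
a=f(30,78,75,.012);b=f(30,562,75,.012);c=f(225,122,412,.012);d=f(225,515,408,.012)
print(a,b,c,d,(a+b+c+d)/4,np.linalg.norm(a-b),np.linalg.norm(a-c),yw(a-c),yw(b-d))
B=T+ (P-T)/175*50; print("bal from tower",B)
o=bot.get_obs();Rm=R.from_euler("xyz",o["tcp_rot"],degrees=True).as_matrix();print("tool y yaw",yw(Rm[:,1])+90, o["ee_pos"])
```

```text
tower [0.4072 0.4329 0.086 ] knob [0.4547 0.2238 0.078 ] [0.4547 0.2239 0.109 ] pin [0.4466 0.2623 0.055 ] pinlen 0.05590121302613373
T-P 0.17515502709097572 103.00807750266054 T-K2 0.21438792235595247 102.81024156516655
beam [0.4112 0.4148 0.063 ] [0.4368 0.3029 0.063 ] 102.8773759885361 0.01909330878724801
[0.359  0.4602 0.012 ] [0.4394 0.4782 0.012 ] [0.4228 0.1731 0.012 ] [0.5041 0.1923 0.012 ] [0.4313 0.3259 0.012 ] 0.08239686729637054 0.2940613706985022 102.53395466212028 102.75095524559197
bal from tower [0.4184 0.3842 0.0771]
tool y yaw 102.64208105717545 [0.4236 0.3472 0.2602]
```

Emit:
jog_arm([
  {"x": 10, "y": -40, "z": 0, "twist": 0, "fingers": 0.5},
  {"x": 21, "y": -82, "z": -10, "twist": 0, "fingers": 0.5},
  {"x": 31, "y": -123, "z": -30, "twist": 0, "fingers": 0.5},
  {"x": 31, "y": -123, "z": -70, "twist": 0, "fingers": 0.5},
  {"x": 31, "y": -123, "z": -100, "twist": 0, "fingers": 0.5},
  {"x": 31, "y": -123, "z": -120, "twist": 0, "fingers": 0.5},
  {"x": 31, "y": -123, "z": -120, "twist": 0, "fingers": 0.5},
  {"x": 31, "y": -123, "z": -120, "twist": 0, "fingers": 0.5},
  {"x": 31, "y": -123, "z": -120, "twist": 0, "fingers": 0.5},
])

```text
time: 4.05
ee_pos: [0.4553, 0.2244, 0.1419]
tcp_rot: [97.1, 89.9, 19.8]
wrist_force: [0.7, -0.2, 0.3]
opening: 0.0426
```

Run:
```python
from h import *
w=cam("wrist"); cv2.imwrite("pics/w3.png",w["im"])
o=bot.get_obs();print(o["time"],o["ee_pos"],np.abs(o["qd"]).max(),o["opening"])
d=cam("side");crop(d,200,110,300,210,6,"d3.png")
```

```text
4.1 [0.45525155 0.22451141 0.14182635] 0.27173614878823327 0.04261252507827335
```

View pics/w3.png

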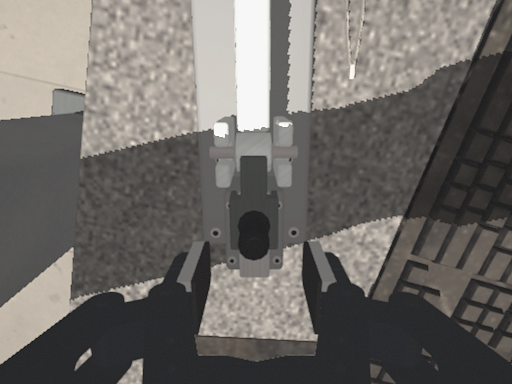

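View pics/d3.png

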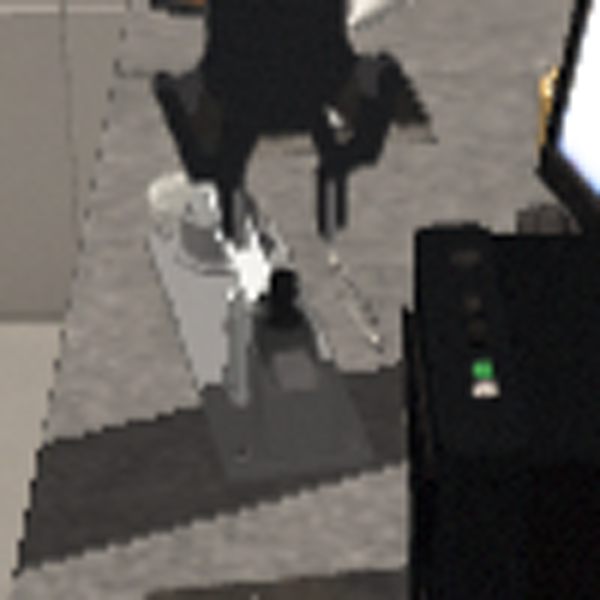

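Emit:
jog_arm([
  {"x": 0, "y": -1, "z": -22, "twist": 0, "fingers": 0.5},
  {"x": 0, "y": -1, "z": -44, "twist": 0, "fingers": 0.5},
  {"x": 0, "y": -1, "z": -44, "twist": 0, "fingers": 0.5},
  {"x": 0, "y": -1, "z": -44, "twist": 0, "fingers": 0.3},
  {"x": 0, "y": -1, "z": -44, "twist": 0, "fingers": 0},
  {"x": 0, "y": -1, "z": -44, "twist": 0, "fingers": 0},
  {"x": 0, "y": -1, "z": -44, "twist": 0, "fingers": 0},
  {"x": 0, "y": -1, "z": -44, "twist": 0, "fingers": 0},
  {"x": 0, "y": -1, "z": -44, "twist": 0, "fingers": 0},
], grip_force=30)

```text
time: 5.05
ee_pos: [0.4543, 0.2235, 0.0993]
tcp_rot: [137.6, 89.9, 60.3]
wrist_force: [-9.1, -1.3, 6.7]
opening: 0.0156
```

Emit:
jog_arm([
  {"x": 1.1, "y": -5, "z": 0, "twist": 0, "fingers": 0},
  {"x": 2.2, "y": -10, "z": 0, "twist": 0, "fingers": 0},
  {"x": 3.4, "y": -15, "z": 0, "twist": 0, "fingers": 0},
  {"x": 4.6, "y": -20, "z": 0, "twist": 0, "fingers": 0},
  {"x": 5.7, "y": -25, "z": 0, "twist": 0, "fingers": 0},
  {"x": 6.4, "y": -28, "z": 0, "twist": 0, "fingers": 0},
  {"x": 6.4, "y": -28, "z": 0, "twist": 0, "fingers": 0},
])

```text
time: 5.75
ee_pos: [0.4607, 0.1954, 0.0994]
tcp_rot: [163.7, 89.9, 86.3]
wrist_force: [-4.0, 2.5, -5.2]
opening: 0.0152
```

Emit:
jog_arm([
  {"x": 0.5, "y": -2, "z": 0, "twist": 0, "fingers": 0},
  {"x": 0.9, "y": -4, "z": 0, "twist": 0, "fingers": 0},
  {"x": 1.1, "y": -5, "z": 0, "twist": 0, "fingers": 0},
  {"x": 1.1, "y": -5, "z": 0, "twist": 0, "fingers": 0},
  {"x": 1.1, "y": -5, "z": 0, "twist": 0, "fingers": 0},
])

```text
time: 6.25
ee_pos: [0.4608, 0.1946, 0.0995]
tcp_rot: [178.4, 89.3, 101.2]
wrist_force: [-8.2, 30.6, -9.1]
opening: 0.0155
```

Emit:
jog_arm([
  {"x": 0, "y": -1, "z": 0, "twist": 0, "fingers": 0},
  {"x": 0, "y": -0.5, "z": 0, "twist": 0, "fingers": 0.5},
  {"x": 0, "y": -0.5, "z": 0, "twist": 0, "fingers": 0.5},
  {"x": 0, "y": -0.5, "z": 0, "twist": 0, "fingers": 0.5},
  {"x": 0, "y": -0.5, "z": 0, "twist": 0, "fingers": 0.5},
  {"x": 0, "y": -0.5, "z": 20, "twist": 0, "fingers": 0.5},
  {"x": 0, "y": -0.5, "z": 50, "twist": 0, "fingers": 0.5},
  {"x": 0, "y": 20, "z": 80, "twist": 0, "fingers": 0.5},
  {"x": -5, "y": 55, "z": 90, "twist": 0, "fingers": 0.5},
  {"x": -15, "y": 90, "z": 90, "twist": 0, "fingers": 0.5},
])

```text
time: 7.25
ee_pos: [0.447, 0.2856, 0.192]
tcp_rot: [161.1, 89.2, 83.8]
wrist_force: [-0.4, -0.2, 0.0]
opening: 0.0427
```

Emit:
jog_arm([
  {"x": -10, "y": 35, "z": 0, "twist": 0, "fingers": 0.5},
  {"x": -20, "y": 70, "z": 0, "twist": 0, "fingers": 0.5},
  {"x": -26, "y": 90, "z": 0, "twist": 0, "fingers": 0.5},
  {"x": -26, "y": 90, "z": 0, "twist": 0, "fingers": 0.5},
  {"x": -26, "y": 90, "z": 0, "twist": 0, "fingers": 0.5},
  {"x": -26, "y": 90, "z": 0, "twist": 0, "fingers": 0.5},
  {"x": -26, "y": 90, "z": 0, "twist": 0, "fingers": 0.5},
])

```text
time: 7.95
ee_pos: [0.4215, 0.3747, 0.1922]
tcp_rot: [159.9, 89.2, 82.5]
wrist_force: [-0.5, -0.0, 0.3]
opening: 0.0424
```

Run:
```python
from h import *
w=cam("wrist"); cv2.imwrite("pics/w4.png",w["im"]); np.save("w4.npy",w,allow_pickle=True)
o=bot.get_obs();Rm=R.from_euler("xyz",o["tcp_rot"],degrees=True).as_matrix();print(o["time"],o["ee_pos"],np.degrees(np.arctan2(Rm[1,1],Rm[0,1]))+90,np.abs(o["qd"]).max(),o["opening"])
```

```text
8.0 [0.42145624 0.37477132 0.19217781] 102.6468623689746 0.14920516308418577 0.04249317489033039
```

View pics/w4.png

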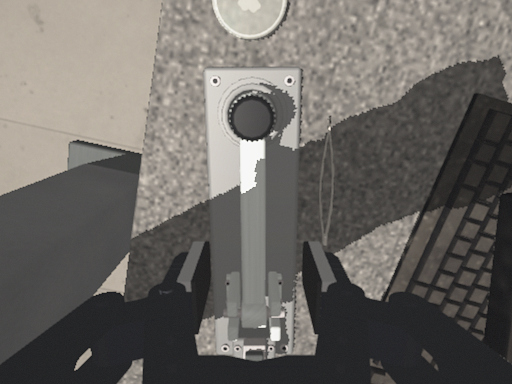

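Run:
```python
from h import *
np.set_printoptions(precision=4,suppress=True)
w=np.load("w4.npy",allow_pickle=True).item()
crop(w,195,260,305,365,6,"w4a.png")
d=cam("side");crop(d,210,120,280,200,7,"d4.png")
o=bot.get_obs();Rm=R.from_euler("xyz",o["tcp_rot"],degrees=True).as_matrix();print(Rm)
f=lambda u,v,z:onz(w,u,v,z)
print(f(252,116.5,.086), (f(241,165,.063)+f(265,165,.063))/2)
```

```text
[[ 0.0018  0.9757  0.2191]
 [ 0.0137  0.219  -0.9756]
 [-0.9999  0.0048 -0.013 ]]
[0.407  0.4337 0.086 ] [0.4157 0.3971 0.063 ]
```

View pics/w4a.png

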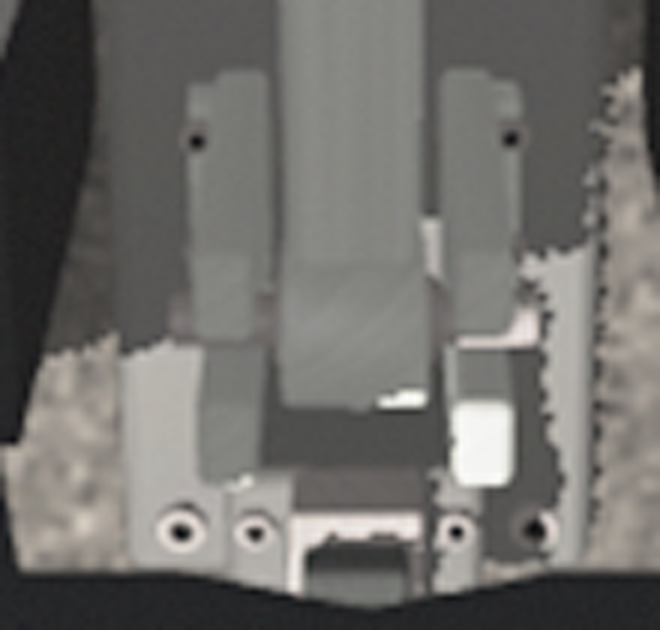

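View pics/d4.png

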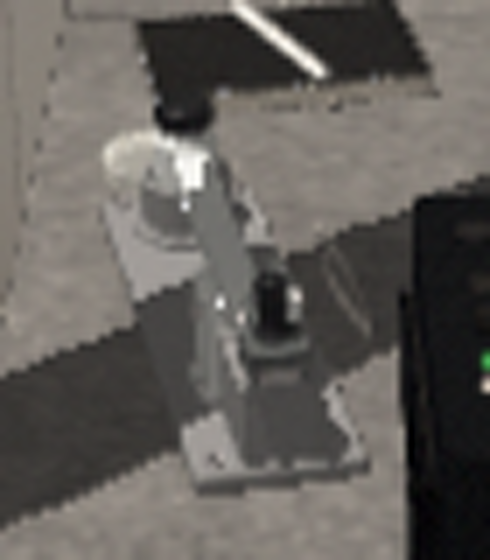

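Run:
```python
from h import *
d=cam("side");a=onz(d,247.4,155.7,.109);b=onz(d,210+275/7,120+279/7,.109);print(a,b,np.linalg.norm(a-b))
```

```text
[0.45519522 0.21396041 0.109     ] [0.46230956 0.18496431 0.109     ] 0.029856109178241583
```

Emit:
jog_arm([
  {"x": -3, "y": 10, "z": -30, "twist": 0.2, "fingers": 0.6},
  {"x": -3, "y": 10, "z": -70, "twist": 0.2, "fingers": 0.6},
  {"x": -3, "y": 10, "z": -105, "twist": 0.2, "fingers": 0.6},
  {"x": -3, "y": 10, "z": -130, "twist": 0.2, "fingers": 0.6},
  {"x": -3, "y": 10, "z": -140, "twist": 0.2, "fingers": 0.6},
  {"x": -3, "y": 10, "z": -140, "twist": 0.2, "fingers": 0.6},
  {"x": -3, "y": 10, "z": -140, "twist": 0.2, "fingers": 0.6},
])

```text
time: 8.8
ee_pos: [0.4189, 0.3854, 0.0536]
tcp_rot: [155.9, 89.1, 78.8]
wrist_force: [-0.9, -1.1, 0.7]
opening: 0.0509
```

Run:
```python
from h import *
w=cam("wrist"); cv2.imwrite("pics/w5.png",w["im"]); np.save("w5.npy",w,allow_pickle=True)
o=bot.get_obs();print(o["time"],o["ee_pos"],np.abs(o["qd"]).max(),o["opening"],o["wrist_force"])
```

```text
8.85 [0.41912774 0.38553282 0.05396218] 0.23416274827895378 0.0512511091744989 [0.24991293 0.5763937  0.15074799]
```

View pics/w5.png

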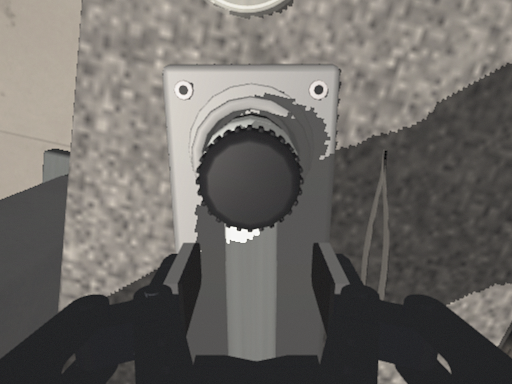

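Emit:
jog_arm([
  {"x": -0.5, "y": -0.8, "z": -1.5, "twist": 0, "fingers": 0.4},
  {"x": -0.5, "y": -0.8, "z": -1.5, "twist": 0, "fingers": 0.25},
  {"x": -0.5, "y": -0.8, "z": -1.5, "twist": 0, "fingers": 0.0},
  {"x": -0.5, "y": -0.8, "z": -1.5, "twist": 0, "fingers": 0.0},
  {"x": -0.5, "y": -0.8, "z": -1.5, "twist": 0, "fingers": 0.0},
  {"x": -0.5, "y": -0.8, "z": -1.5, "twist": 0, "fingers": 0.0},
  {"x": -0.5, "y": -0.8, "z": -1.5, "twist": 0, "fingers": 0.0},
  {"x": -0.5, "y": -0.8, "z": -1.5, "twist": 0, "fingers": 0.0},
], grip_force=60)

```text
time: 9.65
ee_pos: [0.4189, 0.3851, 0.0538]
tcp_rot: [151.9, 89.0, 74.7]
wrist_force: [-1.8, -1.4, 6.1]
opening: 0.0189
```

Emit:
jog_arm([
  {"x": 0, "y": 0, "z": 3, "twist": 0, "fingers": 0},
  {"x": 0, "y": 0, "z": 6, "twist": 0, "fingers": 0},
  {"x": 0, "y": 0, "z": 10, "twist": 0, "fingers": 0},
  {"x": 0, "y": 0, "z": 10, "twist": 0, "fingers": 0},
  {"x": 0, "y": 0, "z": 10, "twist": 0, "fingers": 0},
])

```text
time: 10.15
ee_pos: [0.4188, 0.3851, 0.0636]
tcp_rot: [152.2, 89.0, 75.1]
wrist_force: [-0.3, -1.0, -4.7]
opening: 0.0193
```

Run:
```python
from h import *
o=bot.get_obs();print(o["time"],o["ee_pos"],o["opening"],o["wrist_force"],o["torque"]);Rm=R.from_euler("xyz",o["tcp_rot"],degrees=True).as_matrix();print(Rm)
s=cam("scene"); d=cam("side")
crop(s,190,210,290,350,4,"s6.png");crop(d,200,110,280,200,6,"d6.png")
```

```text
10.15 [0.41880765 0.38507907 0.06364878] 0.019312838070637287 [-0.3103057  -0.96292123 -4.7475469 ] [ 0.02438084  0.00820283 -0.03026118]
[[ 0.00436485  0.97488073  0.22268476]
 [ 0.0164028   0.22258713 -0.9747748 ]
 [-0.99985594  0.0079074  -0.01501921]]
```

View pics/s6.png

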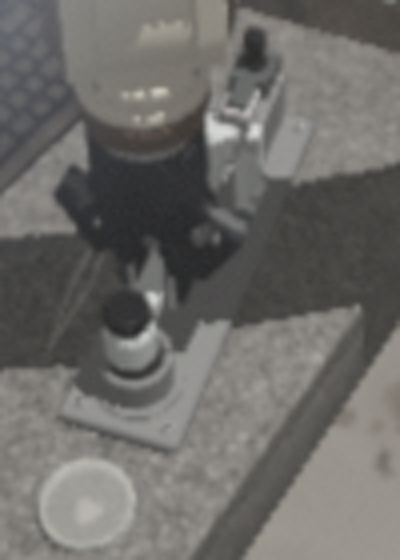

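View pics/d6.png

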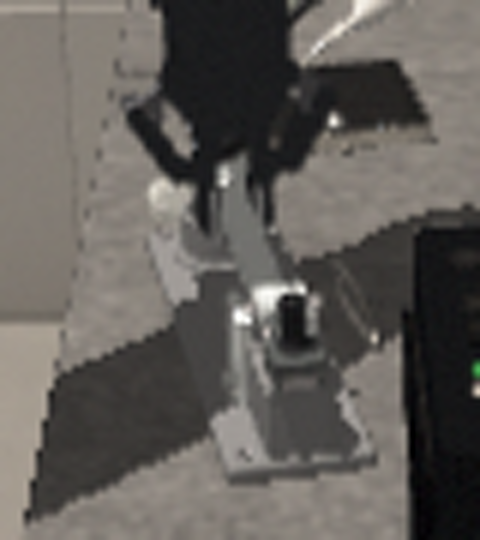

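Emit:
jog_arm([
  {"x": 0, "y": 0, "z": 8, "twist": 0, "fingers": 0},
  {"x": 0, "y": 0, "z": 20, "twist": 0, "fingers": 0},
  {"x": 0, "y": 0, "z": 34, "twist": 0, "fingers": 0},
  {"x": 0, "y": 0, "z": 50, "twist": 0, "fingers": 0},
  {"x": 0, "y": 0, "z": 66, "twist": 0, "fingers": 0},
  {"x": 0, "y": 0, "z": 82, "twist": 0, "fingers": 0},
  {"x": 0, "y": 0, "z": 93, "twist": 0, "fingers": 0},
  {"x": 0, "y": 0, "z": 100, "twist": 0, "fingers": 0},
  {"x": 0, "y": 0, "z": 100, "twist": 0, "fingers": 0},
  {"x": 0, "y": 0, "z": 100, "twist": 0, "fingers": 0},
])

```text
time: 11.25
ee_pos: [0.4186, 0.3849, 0.1631]
tcp_rot: [153.8, 89.1, 76.6]
wrist_force: [-0.0, -0.3, -5.6]
opening: 0.019
```

Run:
```python
from h import *
w=cam("wrist"); cv2.imwrite("pics/w7.png",w["im"])
o=bot.get_obs();print(o["time"],o["ee_pos"],o["opening"],o["wrist_force"],o["torque"]);Rm=R.from_euler("xyz",o["tcp_rot"],degrees=True).as_matrix();print(Rm, o["q"])
d=cam("side")
crop(d,200,80,300,200,5,"d7.png")
```

```text
11.3 [0.41851165 0.38480405 0.16276155] 0.01888878955271355 [-1.2756043   0.14538855 -6.37643548] [-0.01045762  0.00469254 -0.02448935]
[[ 0.0033569   0.97489434  0.22264266]
 [ 0.01550112  0.22256643 -0.97479428]
 [-0.99987422  0.0067235  -0.01436482]] [ 42.34890284   5.89539913   1.59961342  84.9637191    0.52683337
 119.48942772]
```

View pics/w7.png

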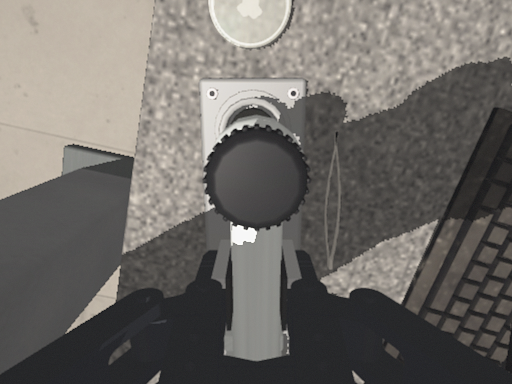

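View pics/d7.png

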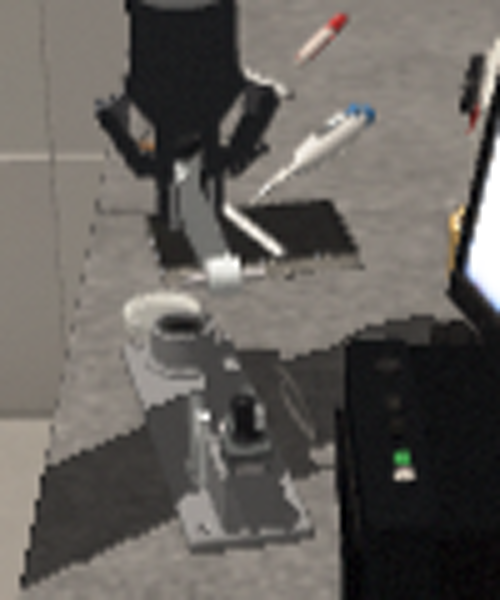

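Emit:
jog_arm([
  {"x": 1, "y": -10, "z": 0, "twist": -0.5, "fingers": 0},
  {"x": 3, "y": -30, "z": 0, "twist": -1.5, "fingers": 0},
  {"x": 5, "y": -56, "z": 0, "twist": -3, "fingers": 0},
  {"x": 8, "y": -84, "z": 0, "twist": -4.7, "fingers": 0},
  {"x": 10, "y": -112, "z": 0, "twist": -6.3, "fingers": 0},
  {"x": 13, "y": -140, "z": 0, "twist": -8, "fingers": 0},
  {"x": 15, "y": -168, "z": 0, "twist": -9.6, "fingers": 0},
  {"x": 18, "y": -196, "z": 0, "twist": -11.2, "fingers": 0},
  {"x": 20, "y": -216, "z": 0, "twist": -12.4, "fingers": 0},
  {"x": 21, "y": -226, "z": 0, "twist": -13, "fingers": 0},
])

```text
time: 12.35
ee_pos: [0.4391, 0.1562, 0.1626]
tcp_rot: [154.5, 89.1, 64.2]
wrist_force: [0.9, 0.4, -5.1]
opening: 0.0187
```

Emit:
jog_arm([
  {"x": 1, "y": -10, "z": 0, "twist": -0.5, "fingers": 0},
  {"x": 3, "y": -30, "z": 0, "twist": -1.5, "fingers": 0},
  {"x": 5, "y": -56, "z": 0, "twist": -3, "fingers": 0},
  {"x": 8, "y": -84, "z": 0, "twist": -4.7, "fingers": 0},
  {"x": 10, "y": -112, "z": 0, "twist": -6.3, "fingers": 0},
  {"x": 13, "y": -140, "z": 0, "twist": -8, "fingers": 0},
  {"x": 15, "y": -168, "z": 0, "twist": -9.6, "fingers": 0},
  {"x": 18, "y": -196, "z": 0, "twist": -11.2, "fingers": 0},
  {"x": 20, "y": -216, "z": 0, "twist": -12.4, "fingers": 0},
  {"x": 21, "y": -226, "z": 0, "twist": -12.9, "fingers": 0},
])

```text
time: 13.35
ee_pos: [0.4599, -0.0713, 0.1625]
tcp_rot: [154.6, 89.1, 51.2]
wrist_force: [0.5, -0.4, -5.4]
opening: 0.019
```

Emit:
jog_arm([
  {"x": 0, "y": 0, "z": 0, "twist": 0, "fingers": 0},
  {"x": 0, "y": 0, "z": 0, "twist": 0, "fingers": 0},
  {"x": 0, "y": 0, "z": 0, "twist": 0, "fingers": 0},
  {"x": 0, "y": 0, "z": 0, "twist": 0, "fingers": 0},
])

```text
time: 13.75
ee_pos: [0.4599, -0.0705, 0.1625]
tcp_rot: [154.9, 89.1, 51.7]
wrist_force: [-1.0, 0.3, -5.3]
opening: 0.0191
```

Run:
```python
from h import *
w=cam("wrist"); cv2.imwrite("pics/w8.png",w["im"]);np.save("w8.npy",w,allow_pickle=True)
o=bot.get_obs();print(o["time"],o["ee_pos"],o["opening"],o["wrist_force"],o["torque"],np.abs(o["qd"]).max());Rm=R.from_euler("xyz",o["tcp_rot"],degrees=True).as_matrix();print(Rm)
d=cam("side");s=cam("scene");np.save("d8.npy",d,allow_pickle=True);np.save("s8.npy",s,allow_pickle=True)
crop(d,200,150,300,290,4.2,"d8.png");crop(s,250,90,380,210,5,"s8.png")
```

```text
13.8 [ 0.45990311 -0.07062763  0.16249189] 0.019094740561204096 [-3.39382953e-03  3.80737778e-01 -5.46497904e+00] [-0.01948167  0.00219593 -0.01697581] 0.19060246332071037
[[ 0.00941743  0.9732057  -0.22974329]
 [ 0.01177372 -0.22984547 -0.97315592]
 [-0.99988634  0.00645969 -0.01362281]]
```

View pics/w8.png

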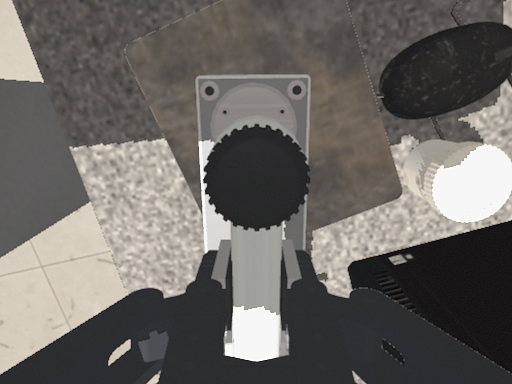

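View pics/d8.png

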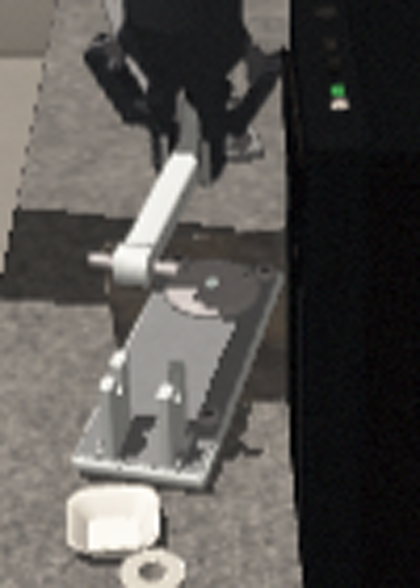

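View pics/s8.png

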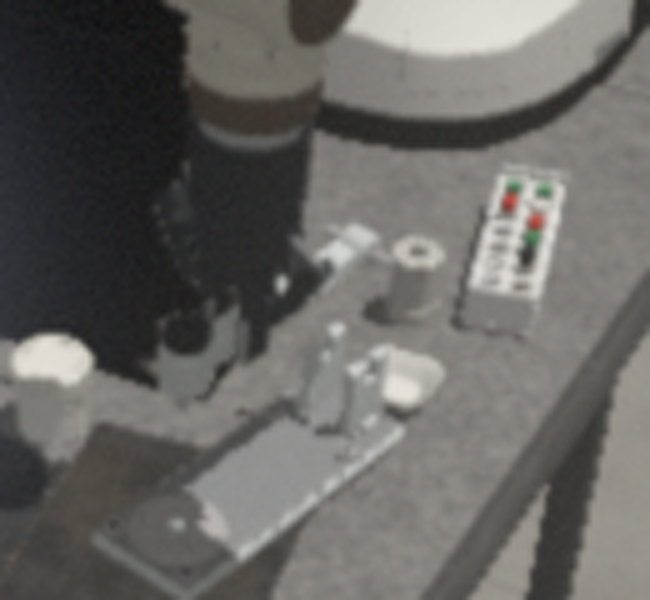

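Run:
```python
from h import *
np.set_printoptions(precision=4,suppress=True)
w,d,s=[np.load(n+"8.npy",allow_pickle=True).item() for n in "wds"]
def tri(a,b):
    o1,d1=ray(*a);o2,d2=ray(*b);A=np.stack([d1,-d2],1);t=np.linalg.lstsq(A,o2-o1,rcond=None)[0]
    p,q=o1+t[0]*d1,o2+t[1]*d2;return (p+q)/2,np.linalg.norm(p-q)
print("pin",tri((d,200+136/4.2-.4,150+263.5/4.2-.4),(s,250+341/5-.4,90+248/5-.4)))
print("pinside@.1627",onz(d,200+136/4.2-.4,150+263.5/4.2-.4,.1627),"scene",onz(s,250+341/5-.4,90+248/5-.4,.1627))
T=onz(w,257,177,.1627+.032);print("tower wrist",T)
print("tower scene",onz(s,250+185/5-.4,90+331/5-.4,.1627+.032))
dr=np.array([np.cos(np.radians(77)),np.sin(np.radians(77))])
S=np.array([.4326,-.1902]);C=np.array([.4718,-.0202]);print("targets tower",C,"pin",S)
crop(s,300,125,340,160,18,"s8p.png");crop(d,215,200,250,225,20,"d8p.png")
```

```text
pin (array([ 0.4348, -0.1893,  0.1627]), np.float64(0.010859447946989184))
pinside@.1627 [ 0.4298 -0.1922  0.1627] scene [ 0.4406 -0.1896  0.1627]
tower wrist [ 0.4724 -0.0209  0.1947]
tower scene [ 0.4682 -0.0197  0.1947]
targets tower [ 0.4718 -0.0202] pin [ 0.4326 -0.1902]
```

View pics/s8p.png

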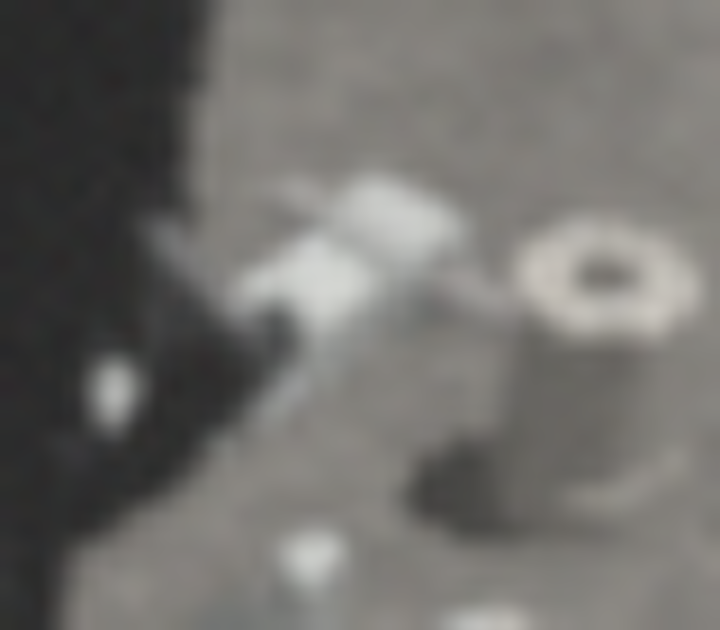

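View pics/d8p.png

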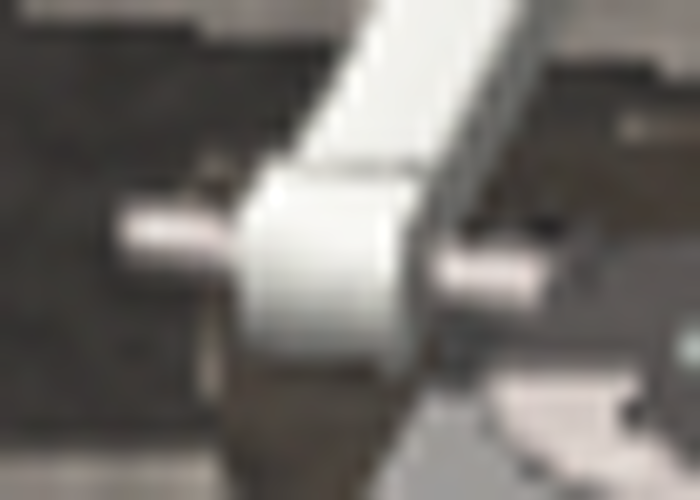

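Run:
```python
from h import *
np.set_printoptions(precision=4,suppress=True)
d,s=[np.load(n+"8.npy",allow_pickle=True).item() for n in "ds"]
a=(231.2,212.2);b=(321.3,138.1)
o1,d1=ray(d,*a);o2,d2=ray(s,*b);A=np.stack([d1,-d2],1);t=np.linalg.lstsq(A,o2-o1,rcond=None)[0]
print(o1+t[0]*d1,o2+t[1]*d2); print(onz(d,*a,.1627),onz(s,*b,.1627))
# how the slots look in same cameras, known from wrist
print(proj(d,[.4326,-.1902,.078]),proj(s,[.4326,-.1902,.078]),proj(d,[.4718,-.0202,.027]),proj(s,[.4718,-.0202,.027]))
```

```text
[ 0.4282 -0.1966  0.1662] [ 0.431  -0.1959  0.1668]
[ 0.4278 -0.1916  0.1627] [ 0.4332 -0.2013  0.1627]
[234.4172 238.0729] [317.9727 159.6386] [251.1506 216.4555] [284.1011 194.8415]
```

Run:
```python
from h import *
np.set_printoptions(precision=4,suppress=True)
w1,w,d,s=[np.load(n+".npy",allow_pickle=True).item() for n in("w1","w8","d8","s8")]
def scr(c,x0,y0,x1,y1):
    g=cv2.cvtColor(c["im"],cv2.COLOR_BGR2GRAY)[y0:y1,x0:x1]; m=g<60; ys,xs=np.nonzero(m); return xs.mean()+x0,ys.mean()+y0,len(xs)
for c,b in((w1,[(217,84,230,98),(281,84,294,98)]),(w,[(204,85,218,98),(290,85,304,98)])):
    for q in b:
        u,v,n=scr(c,*q);print(u,v,n,onz(c,u,v,.018))
a=(231.2+1.15,212.2-.5);b=(321.3-1.05,138.1+.42)
o1,d1=ray(d,*a);o2,d2=ray(s,*b);A=np.stack([d1,-d2],1);t=np.linalg.lstsq(A,o2-o1,rcond=None)[0]
print(o1+t[0]*d1,o2+t[1]*d2)
m=cv2.cvtColor(w["im"],cv2.COLOR_BGR2GRAY);crop(w,195,70,320,240,4.4,"w8t.png")
```

```text
223.59259259259258 91.25925925925927 27 [0.4445 0.0138 0.018 ]
287.82142857142856 90.60714285714286 28 [ 0.51   -0.0008  0.018 ]
209.12 90.58 50 [0.4445 0.014  0.018 ]
296.41509433962267 89.67924528301887 53 [ 0.51   -0.0008  0.018 ]
[ 0.4309 -0.1935  0.1655] [ 0.4334 -0.1929  0.1661]
```

View pics/w8t.png

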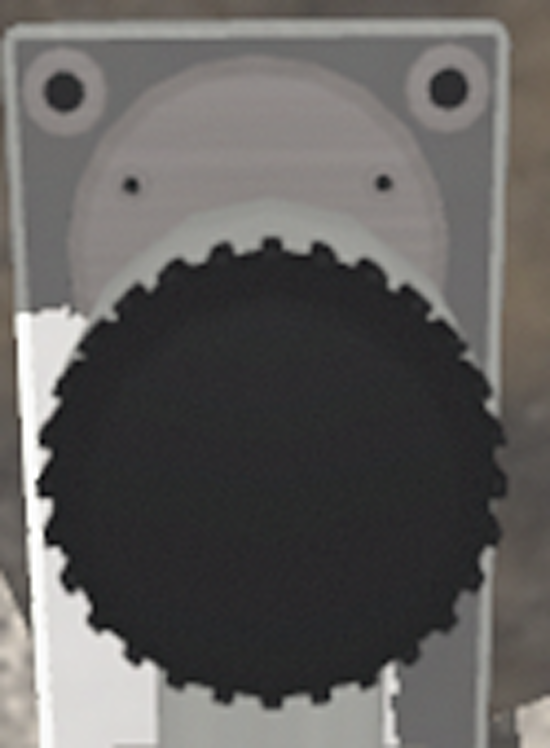

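Run:
```python
from h import *
np.set_printoptions(precision=4,suppress=True)
for n in("w5","w7","w8"):
    im=cv2.imread(f"pics/{n}.png") ; g=cv2.cvtColor(im,cv2.COLOR_BGR2GRAY)
    m=(g<75).astype(np.uint8); m[:115]=0;m[236:]=0;m[:,:190]=0;m[:,318:]=0
    m=cv2.morphologyEx(m,cv2.MORPH_OPEN,np.ones((25,25)))
    c=max(cv2.findContours(m,0,1)[0],key=cv2.contourArea); print(n,cv2.minEnclosingCircle(c),cv2.fitEllipse(c))
    crop(dict(im=im),185,105,325,245,4,n+"k.png")
```

```text
w5 ((257.5, 184.5), 51.3079948425293) ((266.4014892578125, 189.8172149658203), (59.68585205078125, 99.09300994873047), 34.73710250854492)
w7 ((280.0, 191.5), 41.00314712524414) ((281.9746398925781, 192.46693420410156), (42.17524719238281, 77.48683166503906), 28.86992073059082)
w8 ((256.5, 177.63414001464844), 53.11565399169922) ((256.3482971191406, 177.1671142578125), (100.85527038574219, 101.56865692138672), 114.9285888671875)
```

View pics/w5k.png

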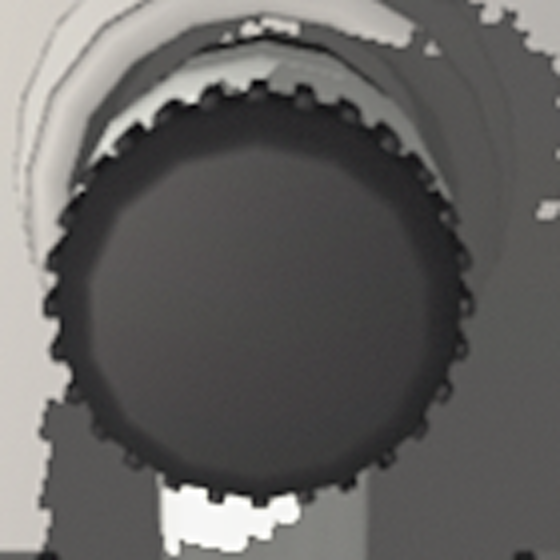

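View pics/w7k.png

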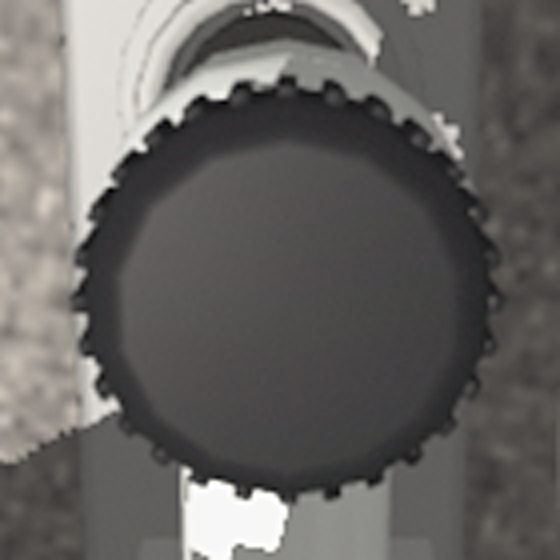

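Emit:
jog_arm([
  {"x": -0.2, "y": 1, "z": -6, "twist": 0.3, "fingers": 0},
  {"x": -0.2, "y": 1.2, "z": -16, "twist": 0.3, "fingers": 0},
  {"x": -0.2, "y": 1.2, "z": -27, "twist": 0.3, "fingers": 0},
  {"x": -0.2, "y": 1.2, "z": -38, "twist": 0.3, "fingers": 0},
  {"x": -0.2, "y": 1.2, "z": -48, "twist": 0.3, "fingers": 0},
  {"x": -0.2, "y": 1.2, "z": -57, "twist": 0.3, "fingers": 0},
  {"x": -0.2, "y": 1.2, "z": -64, "twist": 0.3, "fingers": 0},
  {"x": -0.2, "y": 1.2, "z": -68, "twist": 0.3, "fingers": 0},
  {"x": -0.2, "y": 1.2, "z": -68, "twist": 0.3, "fingers": 0},
  {"x": -0.2, "y": 1.2, "z": -68, "twist": 0.3, "fingers": 0},
])

```text
time: 14.9
ee_pos: [0.4599, -0.0697, 0.0948]
tcp_rot: [153.0, 89.1, 50.0]
wrist_force: [-0.8, -0.6, -5.9]
opening: 0.0189
```

Emit:
jog_arm([
  {"x": 0, "y": 0, "z": 0, "twist": 0, "fingers": 0},
  {"x": 0, "y": 0, "z": 0, "twist": 0, "fingers": 0},
  {"x": 0, "y": 0, "z": 0, "twist": 0, "fingers": 0},
])

```text
time: 15.2
ee_pos: [0.4601, -0.0697, 0.0951]
tcp_rot: [151.3, 89.1, 48.3]
wrist_force: [-0.1, -0.3, -5.3]
opening: 0.0189
```

Run:
```python
from h import *
np.set_printoptions(precision=4,suppress=True)
w=cam("wrist"); cv2.imwrite("pics/w9.png",w["im"]);np.save("w9.npy",w,allow_pickle=True)
o=bot.get_obs();print(o["time"],o["ee_pos"],o["opening"],o["wrist_force"],o["torque"],np.abs(o["qd"]).max());Rm=R.from_euler("xyz",o["tcp_rot"],degrees=True).as_matrix();print(Rm)
d=cam("side");s=cam("scene");np.save("d9.npy",d,allow_pickle=True);np.save("s9.npy",s,allow_pickle=True)
crop(d,205,190,285,270,7,"d9.png");crop(s,260,125,350,205,7,"s9.png")
```

```text
15.25 [ 0.46   -0.0697  0.095 ] 0.018978409903201782 [-1.1161 -0.4288 -5.8716] [-0.026   0.0471 -0.0061] 0.13600160441678494
[[ 0.0101  0.9743 -0.2251]
 [ 0.0117 -0.2252 -0.9742]
 [-0.9999  0.0073 -0.0136]]
```

View pics/w9.png

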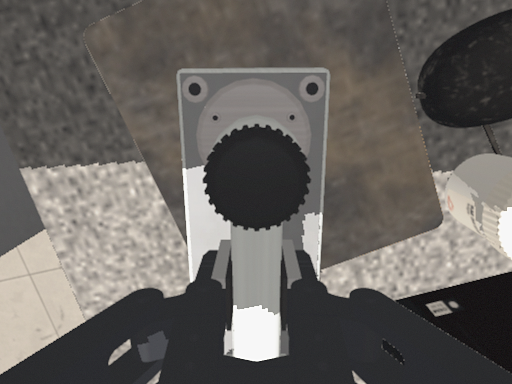

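View pics/d9.png

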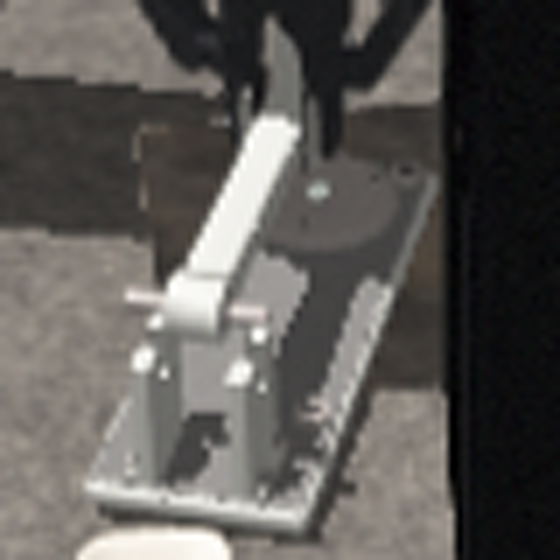

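View pics/s9.png

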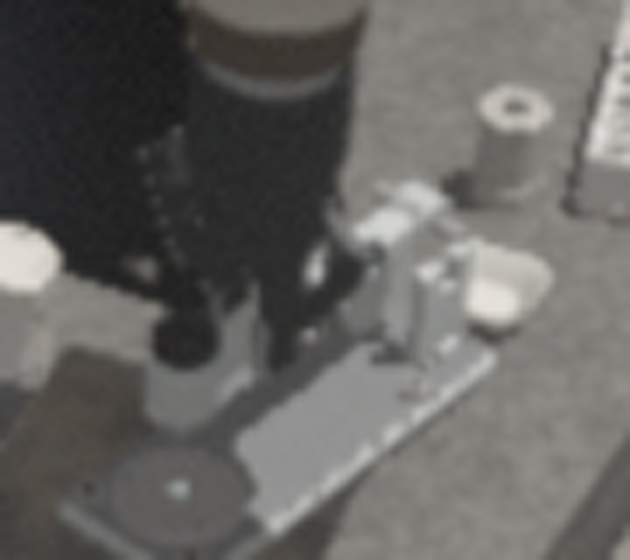

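Run:
```python
from h import *
np.set_printoptions(precision=4,suppress=True)
d,s,w=[np.load(n+"9.npy",allow_pickle=True).item() for n in "dsw"]
crop(s,300,140,340,175,18,"s9p.png");crop(d,215,222,250,250,20,"d9p.png")
S=np.array([.4326,-.1902])
for c,px,bias in((d,(232.55,232.95),(-1.15,.5)),(s,(320.1,155.3),(1.05,-.42))):
    print(px,proj(c,[*S,.095])+bias,[proj(c,[*S+np.array(k),.095+z])-proj(c,[*S,.095]) for k,z in(((.003,0),0),((0,.003),0),((0,0),.003))])
g=cv2.cvtColor(w["im"],cv2.COLOR_BGR2GRAY)
m=(g<45).astype(np.uint8);m[:115]=0;m[234:]=0;m[:,:195]=0;m[:,318:]=0
m=cv2.morphologyEx(m,cv2.MORPH_OPEN,np.ones((9,9)));c=max(cv2.findContours(m,0,1)[0],key=cv2.contourArea);(u,v),r=cv2.minEnclosingCircle(c);print(u,v,r)
T=onz(w,u,v,.095+.030);print("tower",T)
for q in[(188,82,201,96),(306,82,319,96)]:
    x0,y0,x1,y1=q;ys,xs=np.nonzero(g[y0:y1,x0:x1]<45);print(onz(w,xs.mean()+x0,ys.mean()+y0,.018))
```

```text
(232.55, 232.95) [233.0135 233.4662] [array([ 1.1371, -0.0033]), array([ 0.0624, -0.694 ]), array([-0.0451, -0.9088])]
(320.1, 155.3) [319.4236 155.3626] [array([-0.7822, -0.2713]), array([-0.379 ,  0.4585]), array([ 0.0714, -0.6866])]
256.5 177.5 52.55958938598633
tower [ 0.472  -0.0207  0.125 ]
[0.4443 0.0142 0.018 ]
[ 0.5105 -0.0008  0.018 ]
```

View pics/s9p.png

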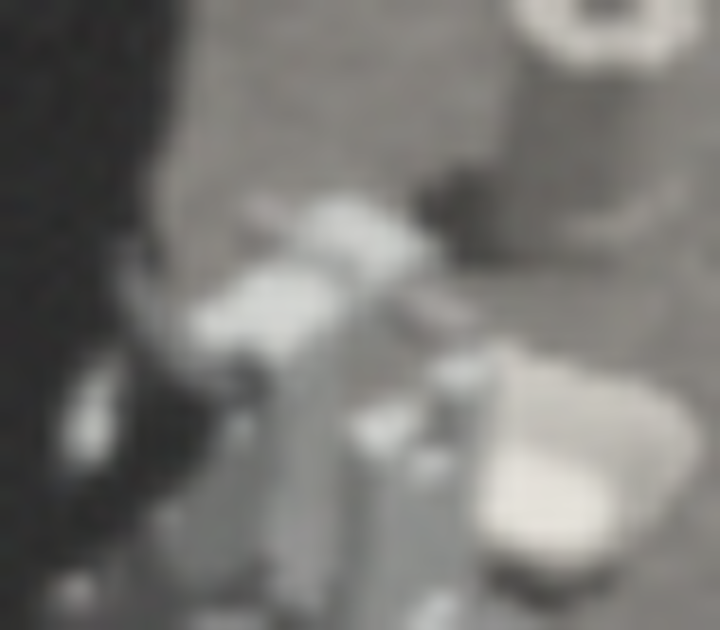

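View pics/d9p.png

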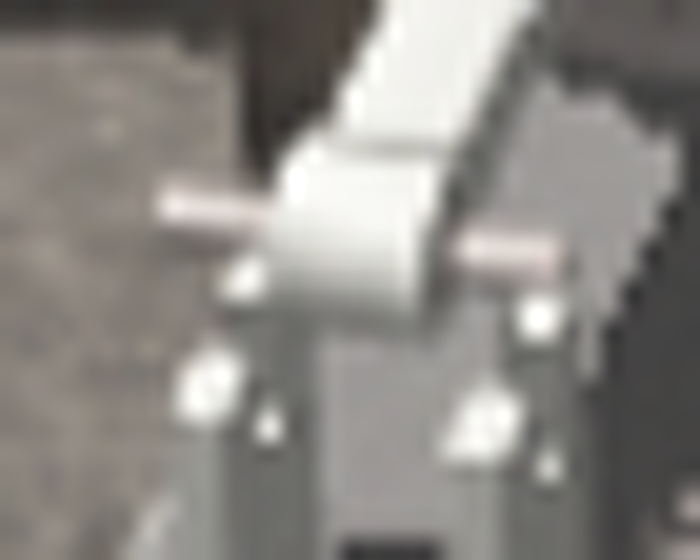

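Emit:
jog_arm([
  {"x": 0, "y": 0.4, "z": -1, "twist": 0, "fingers": 0},
  {"x": 0, "y": 0.4, "z": -1, "twist": 0, "fingers": 0},
  {"x": 0, "y": 0.4, "z": -1, "twist": 0, "fingers": 0},
  {"x": 0, "y": 0.4, "z": -1, "twist": 0, "fingers": 0},
  {"x": 0, "y": 0.4, "z": -1, "twist": 0, "fingers": 0},
  {"x": 0, "y": 0.4, "z": -1, "twist": 0, "fingers": 0},
])

```text
time: 15.95
ee_pos: [0.4599, -0.0693, 0.0939]
tcp_rot: [152.4, 89.1, 49.4]
wrist_force: [0.3, 0.4, -6.7]
opening: 0.019
```

Run:
```python
from h import *
from workcell import ticket
np.set_printoptions(precision=4,suppress=True)
s=cam("scene");d=cam("side");cv2.imwrite("pics/sF.png",s["im"]);cv2.imwrite("pics/dF.png",d["im"])
o=bot.get_obs();print(o["time"],o["ee_pos"],o["opening"],o["wrist_force"],np.abs(o["qd"]).max())
```

```text
16.05 [ 0.46   -0.0693  0.0939] 0.018843288516296578 [ 0.3171 -0.2538 -5.8571] 0.10255430346694525
```

View pics/sF.png

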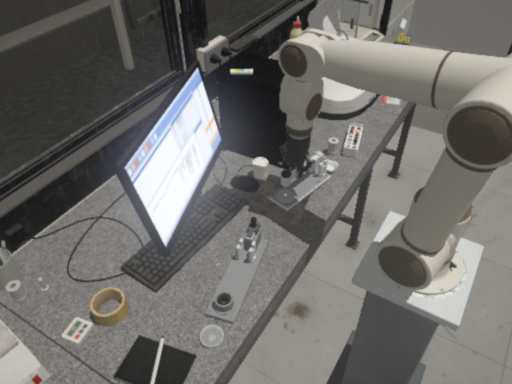

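View pics/dF.png

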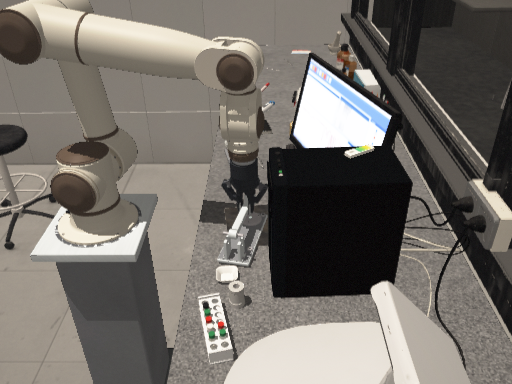

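Run:
```python
from workcell import ticket
print(ticket.job_done())
```

```text
the job is handed in; nothing more can be done
None
```

I slid the lock knob to its end stop, lifted the pressure arm straight out of the cradle by its balance point, and handed the job in with the arm held about 3 cm above its seat. It took 16 s of the 51 s.

- **Lock:** The knob moved about 30 mm, then stopped hard, with the wrist force rising to about 30 N. Before I gripped the arm, the pictures showed the nose clear of the eye.
- **Grip:** The measured weight was 5–6 N and the wrist torque was small. I saw no sign of the arm slipping in the grip.
- **Position over the stage:** The wrist camera put the tower within about 0.6 mm of the crystal just before a final 1 mm adjustment. I did not re-measure after that. By the tool height, the pin is at about 94 mm, 30 mm above its seat, and the arm is turned to match the stage's 77°.
- **Still:** The arm was at rest at the last reading. The last pictures show the bystanders where they started, though I judged that by eye only.

**Checks that disagreed:**
- The scene and side cameras differed from the wrist camera by about 3 mm in where they put the stage. I trusted the wrist camera, because its two views from different heights agreed to 0.2 mm.
- With that 3 mm offset removed, the two cameras put the pin roughly 1.5 mm sideways and a few millimetres higher than planned, but they did not agree with each other. If the height is real, the pressure arm is about 1° off level. I put it down to pixel noise and did not correct it.
- The tool has leaned about 0.8° since it pushed against the end stop. The arm was gripped with the tool already leaning, so this should not tilt the arm.

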